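Level the bottle bed of a decanting cradle with its tilt screw

ROBOT

A 6-joint arm with a two-finger parallel gripper is mounted at the origin on the work surface. World frame = base frame: x ahead of the robot, y to its left, z up, the work surface at z = 0. Lengths are in m, angles in rad, forces in N, time in s.
With the tool pointing down it reaches from about 0.325 to 0.85 m from the base axis. Payload 4.4 kg.
Tool frame: the origin (TCP) lies on the centre line of the jaws, within the pads' length; the fingertips stand 11 mm ahead of it and the grasp point (between the pads) lies 8 mm behind it; z points along the fingers, y is the line along which they close (so a half turn about z gives the same grasp; the last joint's range is limited). The gripper opens to 94 mm and grips with 3 to 60 N. Pads are 16 mm wide; open, the fingers measure 119 mm over their backs; the gripper's body (75 mm by 177 mm) begins 78 mm behind the grasp point.
Start: joints at [1.06, 0.207, 1.542, -0, 1.393, -0.15], TCP at [0.202, 0.538, 0.216] pointing down, gripper open.
Joint ranges: [-2.73, 2.73], [-0.86, 2.22], [0.23, 2.46], [-1.11, 4.25], [0.08, 2.63], [-2.82, 2.82]. Speed limits (rad/s): [2.79, 2.79, 3.14, 3.14, 3.14, 3.14].

INTERFACE

Orientations are given as a 3x3 rotation matrix whose columns are the frame's x, y, z axes.
In Python, from workcell import env gives the robot as it stands.
- The arm moves only by the tool send_rows, never from a script. Its argument "plan" is one flat list of numbers, 7 for each row, row after row: the shift along the tool's x, y, z scaled (see below), then the turn, a rotation vector about the tool's x, y, z scaled (see below), then the opening, from 0 (shut) to 1 (fully open). In form: [dx, dy, dz, wx, wy, wz, gripper, dx, dy, dz, wx, wy, wz, gripper, ...]. A call has 1 to 20 rows; each row is the pose to reach, as a shift and turn from the pose commanded when the call began, along the tool's axes at that moment; what a row does not reach only later rows make up. The controller multiplies each number of a shift by 0.15 m and each number of a turn by 0.5 rad. A row lasts 1/8 s, in which the tool goes at most 62.5 mm and 10.7 degrees, less where a joint would pass 70% of its speed; a pose out of reach is approached as far as the arm can. A call with a number of a shift or a turn outside -1 to 1 is refused whole. A call with a gripper value outside its range is refused whole. The fingers move at their own pace and stop on an object; "grip_force" is the grip in N (left out, the last holds). Time passes only in rows, so rows that repeat a pose let the fingers close. It gives the time, the measured TCP pose, the force, the opening and the grip force at its end, in the units of the state.
- env.read_state(): the state, without advancing time (a new reading comes with each control period).
- env.get_image(name): name is "scene" or "top" or "wrist"; returns (picture, depth): 400x640x3 uint8, blue, green, red; 400x640 float32, m along the optical axis (not along the pixel's ray), 0 where there is no reading.
- env.get_calibration(name): a dict with "fx", "fy", "cx", "cy" (pixels), "extrinsics" (4x4, takes a point from world to camera coordinates). Camera axes: x right, y up, looking along -z (the intrinsics and any distortion apply to the point x, -y, -z); pixel columns grow to the right and rows downward; lengths in m; the calibration is good to about 2 mm. A picture is of the moment at which its call begins: read the wrist's pose just before it. get_calibration takes no time and is no camera call; for the wrist camera it gives the pose at the moment of the call.
- env.finish_job(): hands the job in; it is judged then, once.
Trained networks look in the newest picture that a camera, given by its name, has taken for a name from the list of things; names that differ only in an ending like _2 or _b are one class to them, and where a whole thing is asked for, a point or a joint stands for the part that bears it (a point fixed in the world has none). Each returns a list of dicts, best first, with "confidence" (0 to 1); they miss things now and then, are a little off and sometimes report something else, mostly with a low value. They report only what shows in the picture. A call takes as long as a camera call.
- env.spot_in(camera, target): "position" ([x, y, z] in m, in world coordinates, good to about 4 mm: the middle of the surface that is visible of it).
The state is a dict: "time": time; "joints": joint angles; "joint_velocities": joint speeds; "effort": joint torques, N m; "eef_pos": TCP position; "ee_rot": TCP orientation; "wrist_force": force on the tool from outside, world axes, zero at the start; "ft_torque": the same for the moment, N m; "finger_gap": opening from 0.0 (shut) to 1.0 (fully open); "grip_force": force on a finger pad.
Only numpy, scipy, OpenCV 4.12 (cv2) and the standard library are available. Lean on these libraries where they do the work, as an engineer would, in place of code of your own. Each camera call takes 0.05 s, during which the arm holds its last target. There are 200 camera calls.

TASK

The bed of the brass decanting cradle is still tipped mouth-down from the last pour. Turn the black knob on its slanting tilt screw until the bed and the bottle strapped on it lie level, then let go of the knob. Turn it only by the knob, do not push on the bed or the bottle, and leave the decanter, the two glasses and the candlestick standing where they are.

Things in the scene. Friction and masses are not known exactly. Their poses are not given: they have to be found in the camera images.
- cradle: Decanting cradle: a fixed dark wooden board 360 x 130 mm, 24 mm high, with two brass pillars that carry the hinged bed. Origin on the table straight below the knob's middle; z up, x along the board from the knob's end to where the bottle's mouth points (board from x = 45 to 405 mm). The tilt screw leans 35 deg from vertical towards -x: foot to knob it points along (-0.574, 0, 0.819) in this frame.
- knob_centre (a point): Middle of the knob at the upper end of the slanting tilt screw, 185 mm above the table; it stays in place; axes as the cradle's. The knob is black, round and fluted, 42 mm in diameter, 26 mm tall along the screw, with a brass cap and white pointer outside. Below it is only the 13 mm screw; bed and bottle stay 60 mm or more from this point. It can be gripped across its diameter at any angle.
- tilt_knob: The knob and its screw in one; origin at the screw's foot, z along the screw up to the knob (184 mm). Its stops lie at least 0.9 rad beyond the start and 3.5 rad past level; it turns with an even drag of 0.1 N m and stays where it is left. Seen from its outer end, clockwise sends the bottle's mouth down, counter-clockwise brings it up. One radian of knob is 0.020 rad of bed tilt.
- bed (a joint): Tilt of the bed, rad: 0 is level, positive is mouth down; starts at 0.05 to 0.11. The bed is hinged 225 mm along the cradle's x from the knob, 118 mm high, and follows the knob; it cannot practically be pushed by hand.
- bottle_foot (a point): Centre of the foot (punt) of the wine bottle strapped on the bed, on its axis, 146 mm high when the bed is level. The bottle is 75 mm in diameter and 300 mm long, dark green glass with a white label and red foil; it tilts with the bed and its mouth points away from the knob.
- decanter: Loose clear glass decanter, 144 mm wide at the foot and 205 mm tall, on the cradle's +y side by the pillars. Origin under its middle.
- glass_a: Loose tasting glass, 65 mm wide, 155 mm tall, on the cradle's +y side, 165 mm or more to the side of the knob. Origin under its foot.
- glass_b: Another such glass, on the cradle's -y side.
- candlestick: Loose brass chamber candlestick, 110 mm wide, with a white candle, 117 mm tall in all, on the cradle's -y side, 150 mm or more to the side of the knob. Origin under its middle.

How it is judged:
At the end, for the whole second after the job is handed in: The bed lies level within 0.014 rad (0.8 degrees, 4 mm over the length of the bottle) and is at rest, with the knob let go (value of joint bed between -0.014 and 0.014 rad and angular speed of bed below 0.02 rad/s); the robot touches nothing.
It fails at once if the robot pushes on the bed or the bottle (more than 3 N) (contact force between any of the fingers, the arm and bed above 3 N).
It fails at once if the decanter, a glass or the candlestick is shifted by more than 20 mm (distance of any of decanter, glass_a, glass_b, candlestick from where it was at the start of the episode above 0.02 m).
It also fails if it takes over 67 s, if anything falls off the work surface, if the arm or the gripper's body presses on something with over 40 N, if the wrist force passes 120 N, or if a joint passes its speed limit or range.

## Working session

There is one attempt and no reset: what is moved stays moved. The work goes in short steps, Python scripts to look and compute and a tool call to move; the robot and the scene stay as the last step left them, time stands still between calls to the robot, and variables do not carry over. Pictures are saved under pics/ and viewed, at most 10 in all, crops included, and the job is handed in when it is done.

Besides the shell and the picture viewer there is one more tool, called after "Call:" as name(argument=value, ...), one argument or row to a line, values as JSON. send_rows: Moves the arm, as the interface text tells. Shifts and turns lie within -1 to 1; 1 stands for 0.15 m of shift or 0.5 rad of turn. Its arguments: {"type":"object","properties":{"plan":{"type":"array"},"grip_force":{"type":"number"}},"required":["plan"]}

```bash
mkdir -p pics; python3 - <<'E'
from workcell import env
import cv2,numpy as np
for c in ("scene","top"):
    p,d=env.get_image(c); cv2.imwrite(f"pics/{c}0.png",p)
    np.save(f"pics/{c}0.npy",d)
    for t in ("cradle","tilt_knob","knob_centre","bed","bottle_foot","decanter","glass_a","candlestick"):
        try: print(c,t,[(np.round(r["position"],3).tolist(),round(r["confidence"],2)) for r in env.spot_in(c,t)][:3])
        except Exception as e: print(c,t,e)
s=env.read_state(); print(s)
for c in ("scene","top"): print(c,env.get_calibration(c))
E
```

```text
scene cradle [([0.751, -0.146, 0.114], 0.86)]
scene tilt_knob [([0.511, -0.103, 0.185], 0.62)]
scene knob_centre [([0.753, -0.148, 0.112], 0.72)]
scene bed [([0.742, -0.161, 0.17], 0.71)]
scene bottle_foot [([0.738, -0.154, 0.171], 0.58)]
scene decanter [([0.749, 0.01, 0.075], 0.92)]
scene glass_a [([0.654, -0.286, 0.113], 0.68), ([0.605, 0.066, 0.121], 0.63)]
scene candlestick [([0.524, -0.264, 0.012], 0.68)]
top cradle [([0.677, -0.139, 0.144], 0.88)]
top tilt_knob [([0.498, -0.103, 0.19], 0.71), ([0.68, -0.139, 0.143], 0.5)]
top knob_centre [([0.678, -0.136, 0.142], 0.86)]
top bed [([0.692, -0.148, 0.171], 0.8)]
top bottle_foot [([0.693, -0.147, 0.172], 0.96)]
top decanter [([0.711, 0.013, 0.076], 0.86)]
top glass_a [([0.639, -0.28, 0.134], 0.94), ([0.594, 0.064, 0.157], 0.6)]
top candlestick [([0.514, -0.264, 0.012], 0.79)]
{'time': 0.9, 'joints': array([ 1.06046118e+00,  2.06561999e-01,  1.54150630e+00, -1.32890978e-05,
        1.39346127e+00, -1.50495263e-01]), 'joint_velocities': array([ 7.63317557e-04, -4.09670315e-04,  1.44965392e-03, -7.31870518e-04,
        6.85581226e-04,
[... 607 characters left out ...]
fy': 437.31751662633695, 'cx': 316.9125481253724, 'cy': 203.11572307746133, 'extrinsics': array([[ 0.08951573,  0.99591847,  0.01154732, -0.10804971],
       [-0.76654815,  0.06148761,  0.63923643,  0.39922931],
       [ 0.63591734, -0.06607329,  0.76892357, -1.39477965],
       [ 0.        ,  0.        ,  0.        ,  1.        ]])}
top {'fx': 487.0356239906682, 'fy': 487.0356239906682, 'cx': 318.9573135805209, 'cy': 202.5892434126089, 'extrinsics': array([[ 0.01585811, -0.99983091, -0.00930941,  0.02163516],
       [ 0.99793572,  0.01524719,  0.06238447, -0.61377965],
       [-0.06223197, -0.0102795 ,  0.99800877, -1.02233604],
       [ 0.        ,  0.        ,  0.        ,  1.        ]])}
```

View pics/scene0.png

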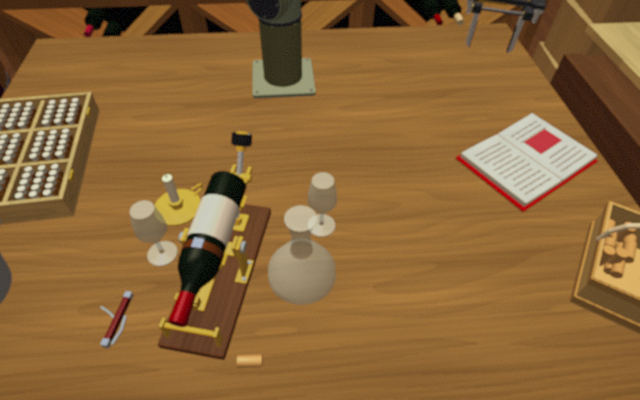

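View pics/top0.png

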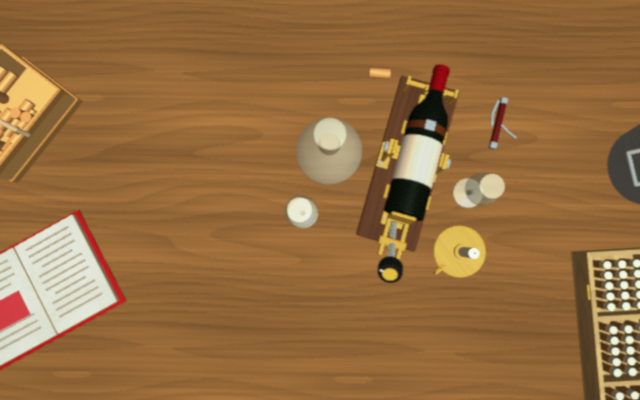

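The scene view shows the knob at about (241,138), with the bottle running from it to the mouth at (180,310). In the top view the knob is at (390,268), the bottle mouth at (440,68) and the candlestick at (460,250). The way in from the robot side is clear. Next I measure the yaw, the knob centre and the bottle tilt.

```bash
cat > h.py <<'E'
import numpy as np,cv2
from workcell import env
from scipy.optimize import least_squares
def cloud(cam,d):
    """world points HxWx3, corrected so that the table plane is z=0"""
    c=env.get_calibration(cam); E=c["extrinsics"]
    v,u=np.mgrid[:400,:640]
    P=np.stack([(u-c["cx"])/c["fx"]*d,-(v-c["cy"])/c["fy"]*d,-d],-1)
    W=(P-E[:3,3])@E[:3,:3]; W[d<=0]=np.nan
    m=(abs(W[...,2])<.012)&(W[...,0]>.3)&(W[...,0]<1.0)&(abs(W[...,1]+.14)<.5)
    for _ in range(3):
        q=W[m]; k=np.linalg.lstsq(np.c_[q[:,:2],np.ones(len(q))],q[:,2],rcond=None)[0]
        r=W[...,2]-W[...,:2]@k[:2]-k[2]; m=m&(abs(r)<.004)
    print(cam,"table plane",k.round(4),"sd",r[m].std().round(4))
    W=W.copy(); W[...,2]=r
    return W
def bottle(W,p,o,ux):
    """fit cylinder r=37.5mm on the bottle barrel; cradle origin o, unit dir ux -> tilt (mouth down +), yaw"""
    uy=np.array([-ux[1],ux[0]]); X=(W[...,:2]-o)@ux; Y=(W[...,:2]-o)@uy; Z=W[...,2]
    m=(X>.10)&(X<.23)&(abs(Y)<.034)&(Z>.145)&(Z<.26)   # barrel
    q=np.c_[X[m],Y[m],Z[m]]
    def f(a):
        c=np.array([.17,a[0],a[1]]); t=np.array([1,a[2],-a[3]]); t/=np.linalg.norm(t)
        return np.linalg.norm(np.cross(q-c,t),axis=1)-.0375
    s=least_squares(f,[0,.146,0,.08],loss="soft_l1",f_scale=.001)
    print("n",m.sum(),"y,z,yaw,tilt",s.x.round(4),"res",np.median(abs(f(s.x))).round(4))
    return s.x
E
python3 - <<'E'
from h import *
for cam in("top","scene"):
    W=cloud(cam,np.load(f"pics/{cam}0.npy")); p=cv2.imread(f"pics/{cam}0.png")
    # board: points with z near 24mm
    m=(abs(W[...,2]-.024)<.004)&(W[...,0]>.53)&(W[...,0]<.98)&(W[...,1]<0)&(W[...,1]>-.26)&(p.max(2)<110)
    m=cv2.morphologyEx(m.astype(np.uint8),cv2.MORPH_OPEN,np.ones((3,3)))>0
    r=cv2.minAreaRect(W[m][:,:2].astype(np.float32)*1000); print(cam,"board",m.sum(),r)
    k=(W[...,2]>.15)&(W[...,2]<.215)&(np.linalg.norm(W[...,:2]-[.507,-.105],axis=-1)<.045)
    q=W[k]; print("knob n",k.sum(),q.mean(0).round(4),q.min(0).round(4),q.max(0).round(4))
    np.save(f"pics/{cam}W.npy",W)
E
```

```text
top table plane [-0.0005 -0.0003  0.0004] sd 0.0017
top board 2734 ((702.39990234375, -155.68405151367188), (128.16082763671875, 355.4242248535156), 74.64691925048828)
knob n 578 [ 0.4884 -0.0963  0.1943] [ 0.4634 -0.1202  0.15  ] [ 0.5174 -0.0749  0.2094]
scene table plane [ 0.0014 -0.0018 -0.002 ] sd 0.0014
scene board 3113 ((708.4675903320312, -157.24249267578125), (122.37297821044922, 355.9724426269531), 74.65364837646484)
knob n 387 [ 0.5011 -0.1009  0.1875] [ 0.469  -0.1219  0.15  ] [ 0.5184 -0.0787  0.2076]
```

```bash
python3 - <<'E'
from h import *
y=np.radians(-15.35); ux=np.array([np.cos(y),np.sin(y)])
a=np.array([-.574*ux[0],-.574*ux[1],.819])
for cam in("top","scene"):
    W=np.load(f"pics/{cam}W.npy")
    for zfix in(0,1):
        c=np.array([.488,-.097,.185])
        def sd(c,q):
            h=(q-c)@a; r=np.linalg.norm(q-c-np.outer(h,a),axis=1)
            d=np.c_[r-.021,abs(h)-.013]; return np.linalg.norm(np.maximum(d,0),axis=1)+np.minimum(d.max(1),0)
        for _ in range(3):
            k=np.linalg.norm(W-c,axis=-1)<.032; q=W[k]
            q=q[(q-c)@a>-.015]
            f=lambda v:np.r_[sd(v,q),zfix*100*(v[2]-.185)]
            c=least_squares(f,c,loss="soft_l1",f_scale=.002).x
        print(cam,zfix,"knob",c.round(4),len(q),np.median(abs(sd(c,q))).round(4))
    bottle(W,None,np.array([.488,-.097]),ux)
E
```

```text
top 0 knob [ 0.4864 -0.0973  0.1856] 555 0.0008
top 1 knob [ 0.4862 -0.0972  0.185 ] 555 0.0008
n 2659 y,z,yaw,tilt [-0.0007  0.1513  0.0024  0.0832] res 0.0008
scene 0 knob [ 0.4874 -0.1008  0.1858] 289 0.0007
scene 1 knob [ 0.4878 -0.1009  0.185 ] 291 0.0008
n 2091 y,z,yaw,tilt [-0.0038  0.1516  0.004   0.0884] res 0.0007
```

```bash
cat >> h.py <<'E'
from scipy.spatial.transform import Rotation as Ro
YAW=np.radians(-15.35); TILT=np.radians(35); K=np.array([.487,-.0985,.185])
def pose_R(yaw,tilt,q):
    x=np.array([-np.sin(yaw),np.cos(yaw),0]); z=np.array([np.sin(tilt)*np.cos(yaw),np.sin(tilt)*np.sin(yaw),-np.cos(tilt)])
    return np.c_[x,np.cross(z,x),z]@Ro.from_euler("z",q).as_matrix()
def rel(p0,R0,p1,R1):
    return np.r_[R0.T@(p1-p0)/.15, Ro.from_matrix(R0.T@R1).as_rotvec()/.5]
ZT=pose_R(YAW,TILT,0)[:,2]
E
python3 - <<'E'
from h import *
s=env.read_state(); p,R=s["eef_pos"],s["ee_rot"]
print(abs(pose_R(1.0605,0,-.1505)-R).max())
pe=K-.112*ZT; N=9
for i in range(1,N+1):
    t=i/N; f=lambda a,b:a+(b-a)*t
    az=f(np.arctan2(p[1],p[0]),np.arctan2(pe[1],pe[0])); r=f(np.hypot(*p[:2]),np.hypot(*pe[:2]))
    z=f(p[2],pe[2])+.08*np.sin(np.pi*t)
    P=np.array([r*np.cos(az),r*np.sin(az),z]); Q=pose_R(f(1.0605,YAW),TILT*t,f(-.1505,2.3))
    v=rel(p,R,P,Q).round(2); print(v.tolist())
    p=p+R@v[:3]*.15; R=R@Ro.from_rotvec(v[3:]*.5).as_matrix()
E
```

```text
6.0411930147866174e-05
[-0.58, -0.15, -0.23, -0.14, -0.01, 0.84]
[-1.01, -0.03, -0.39, -0.14, 0.0, 0.84]
[-1.1, 0.11, -0.44, -0.14, 0.03, 0.83]
[-0.89, 0.2, -0.35, -0.15, 0.05, 0.83]
[-0.57, 0.21, -0.14, -0.14, 0.07, 0.83]
[-0.31, 0.17, 0.07, -0.14, 0.11, 0.82]
[-0.17, 0.09, 0.2, -0.12, 0.14, 0.81]
[-0.13, 0.05, 0.24, -0.09, 0.18, 0.8]
[-0.11, 0.06, 0.2, -0.06, 0.2, 0.79]
```

```bash
python3 - <<'E'
from h import *
s=env.read_state(); p0=s["eef_pos"]; p,R=p0,s["ee_rot"]
pe=K-.112*ZT; N=9
for i in range(1,N+1):
    t=i/N; f=lambda a,b:a+(b-a)*t
    az=f(np.arctan2(p0[1],p0[0]),np.arctan2(pe[1],pe[0])); r=f(np.hypot(*p0[:2]),np.hypot(*pe[:2]))
    z=f(p0[2],pe[2])+.08*np.sin(np.pi*t)
    P=np.array([r*np.cos(az),r*np.sin(az),z]); Q=pose_R(f(1.0605,YAW),TILT*t,f(-.1505,2.3))
    v=rel(p,R,P,Q).round(2); print(v.tolist())
    p=p+R@v[:3]*.15; R=R@Ro.from_rotvec(v[3:]*.5).as_matrix()
E
```

```text
[-0.58, -0.15, -0.23, -0.14, -0.01, 0.84]
[-0.58, 0.02, -0.21, -0.14, 0.0, 0.84]
[-0.54, 0.16, -0.17, -0.14, 0.03, 0.83]
[-0.46, 0.29, -0.12, -0.15, 0.05, 0.83]
[-0.36, 0.38, -0.07, -0.14, 0.07, 0.83]
[-0.26, 0.45, -0.01, -0.14, 0.11, 0.82]
[-0.16, 0.48, 0.03, -0.12, 0.14, 0.81]
[-0.05, 0.49, 0.06, -0.09, 0.18, 0.8]
[0.06, 0.48, 0.07, -0.06, 0.2, 0.79]
```

Call:
send_rows(
  plan=[-0.58, -0.15, -0.23, -0.14, -0.01, 0.84, 1, -0.58, -0.15, -0.23, -0.14, -0.01, 0.84, 1, -0.58, -0.15, -0.23, -0.14, -0.01, 0.84, 1],
)

```text
time: 1.27
eef_pos: [0.2782, 0.4858, 0.2527]
ee_rot: [[-0.707, 0.706, 0.044], [0.707, 0.705, 0.058], [0.01, 0.073, -0.997]]
wrist_force: [-0.1, 0.4, 0.1]
finger_gap: 1.002
grip_force: 0.0
```

Call:
send_rows(
  plan=[-0.58, 0.02, -0.21, -0.14, 0, 0.84, 1, -0.58, 0.02, -0.21, -0.14, 0, 0.84, 1, -0.58, 0.02, -0.21, -0.14, 0, 0.84, 1],
)

```text
time: 1.65
eef_pos: [0.3405, 0.4246, 0.2833]
ee_rot: [[-0.359, 0.928, 0.102], [0.932, 0.35, 0.095], [0.052, 0.13, -0.99]]
wrist_force: [0.6, 0.3, -0.4]
finger_gap: 0.999
grip_force: 0.0
```

Call:
send_rows(
  plan=[-0.54, 0.16, -0.17, -0.14, 0.03, 0.83, 1, -0.54, 0.16, -0.17, -0.14, 0.03, 0.83, 1, -0.54, 0.16, -0.17, -0.14, 0.03, 0.83, 1],
)

```text
time: 2.02
eef_pos: [0.389, 0.3552, 0.3071]
ee_rot: [[0.042, 0.985, 0.168], [0.991, -0.062, 0.119], [0.128, 0.161, -0.979]]
wrist_force: [-0.0, 0.4, -0.8]
finger_gap: 1.002
grip_force: 0.0
```

Call:
send_rows(
  plan=[-0.46, 0.29, -0.12, -0.15, 0.05, 0.83, 0.8, -0.46, 0.29, -0.12, -0.15, 0.05, 0.83, 0.8, -0.46, 0.29, -0.12, -0.15, 0.05, 0.83, 0.8],
)

```text
time: 2.4
eef_pos: [0.4259, 0.2821, 0.3224]
ee_rot: [[0.427, 0.871, 0.244], [0.877, -0.464, 0.122], [0.22, 0.161, -0.962]]
wrist_force: [0.8, -0.0, -0.4]
finger_gap: 0.799
grip_force: 0.0
```

Call:
send_rows(
  plan=[-0.36, 0.38, -0.07, -0.14, 0.07, 0.83, 0.8, -0.36, 0.38, -0.07, -0.14, 0.07, 0.83, 0.8, -0.36, 0.38, -0.07, -0.14, 0.07, 0.83, 0.8, -0.36, 0.38, -0.07, -0.14, 0.07, 0.83, 0.8],
)

```text
time: 2.9
eef_pos: [0.4495, 0.2082, 0.3293]
ee_rot: [[0.726, 0.612, 0.315], [0.614, -0.782, 0.105], [0.311, 0.117, -0.943]]
wrist_force: [-0.1, 0.4, 0.6]
finger_gap: 0.803
grip_force: 0.0
```

Call:
send_rows(
  plan=[-0.26, 0.45, -0.01, -0.14, 0.11, 0.82, 0.8, -0.26, 0.45, -0.01, -0.14, 0.11, 0.82, 0.8, -0.26, 0.45, -0.01, -0.14, 0.11, 0.82, 0.8],
)

```text
time: 3.28
eef_pos: [0.4619, 0.1306, 0.3261]
ee_rot: [[0.887, 0.248, 0.39], [0.242, -0.968, 0.066], [0.394, 0.036, -0.918]]
wrist_force: [0.3, -0.6, 0.9]
finger_gap: 0.798
grip_force: 0.0
```

Call:
send_rows(
  plan=[-0.16, 0.48, 0.03, -0.12, 0.14, 0.81, 0.8, -0.16, 0.48, 0.03, -0.12, 0.14, 0.81, 0.8, -0.16, 0.48, 0.03, -0.12, 0.14, 0.81, 0.8],
)

```text
time: 3.65
eef_pos: [0.4602, 0.0554, 0.3148]
ee_rot: [[0.879, -0.14, 0.456], [-0.162, -0.987, 0.009], [0.449, -0.082, -0.89]]
wrist_force: [0.3, -0.4, 0.0]
finger_gap: 0.794
grip_force: 0.0
```

Call:
send_rows(
  plan=[-0.05, 0.49, 0.06, -0.09, 0.18, 0.8, 0.8, -0.05, 0.49, 0.06, -0.09, 0.18, 0.8, 0.8, -0.05, 0.49, 0.06, -0.09, 0.18, 0.8, 0.8],
)

```text
time: 4.03
eef_pos: [0.4473, -0.0158, 0.2971]
ee_rot: [[0.708, -0.485, 0.514], [-0.532, -0.844, -0.064], [0.465, -0.228, -0.855]]
wrist_force: [0.3, 0.9, 0.3]
finger_gap: 0.8
grip_force: 0.0
```

Call:
send_rows(
  plan=[0.06, 0.48, 0.07, -0.06, 0.2, 0.79, 0.8, 0.06, 0.48, 0.07, -0.06, 0.2, 0.79, 0.8, 0.06, 0.48, 0.07, -0.06, 0.2, 0.79, 0.8, 0.06, 0.48, 0.07, -0.06, 0.2, 0.79, 0.8, 0.06, 0.48, 0.07, -0.06, 0.2, 0.79, 0.8],
)

```text
time: 4.65
eef_pos: [0.4254, -0.0809, 0.277]
ee_rot: [[0.415, -0.722, 0.554], [-0.802, -0.577, -0.151], [0.429, -0.381, -0.819]]
wrist_force: [0.4, -0.0, 0.5]
finger_gap: 0.8
grip_force: 0.0
```

```bash
python3 - <<'E'
from h import *
s=env.read_state(); p,R=s["eef_pos"],s["ee_rot"]
print(s["joints"].round(3),p.round(4),(K-.112*ZT).round(4))
print("align",rel(p,R,K-.112*ZT,pose_R(YAW,TILT,2.3)).round(3))
img,d=env.get_image("wrist"); cv2.imwrite("pics/w1.png",img)
W=cloud("top",env.get_image("top")[1]); 
ux=np.array([np.cos(YAW),np.sin(YAW)]); bottle(W,None,K[:2],ux)
E
```

```text
[-0.488 -0.635  2.22   0.154  0.962  2.027] [ 0.4254 -0.0809  0.277 ] [ 0.4251 -0.0815  0.2767]
align [ 0.001  0.005  0.    -0.002  0.     0.007]
top table plane [-0.0005 -0.0003  0.0005] sd 0.0017
n 2616 y,z,yaw,tilt [0.001  0.1513 0.0009 0.0841] res 0.0009
```

View pics/w1.png

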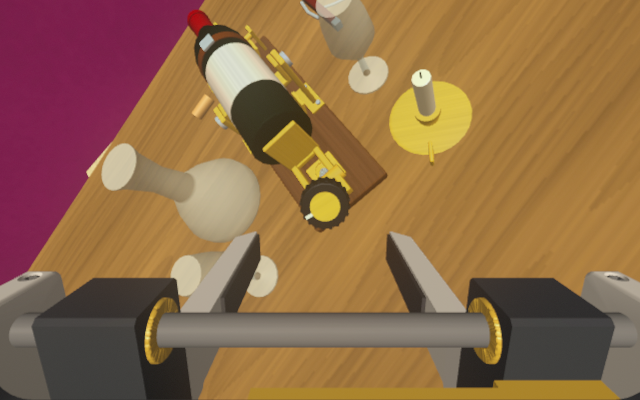

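The wrist view shows the knob at (325,203), midway between the fingertips at (255,237) and (390,237), with the fingers clear of the bed. I advance along the screw axis.

Call:
send_rows(
  plan=[0, 0, 0.4, 0, 0, 0, 0.75, 0, 0, 0.6, 0, 0, 0, 0.75, 0, 0, 0.8, 0, 0, 0, 0.75, 0, 0, 0.8, 0, 0, 0, 0.75, 0, 0, 0.8, 0, 0, 0, 0.75],
)

```text
time: 5.38
eef_pos: [0.4919, -0.0994, 0.1792]
ee_rot: [[0.414, -0.722, 0.554], [-0.803, -0.577, -0.152], [0.429, -0.382, -0.819]]
wrist_force: [0.6, 0.1, 0.7]
finger_gap: 0.748
grip_force: 0.0
```

```bash
python3 - <<'E'
from h import *
s=env.read_state(); print(s["joints"].round(3),rel(s["eef_pos"],s["ee_rot"],K+.008*ZT,pose_R(YAW,TILT,2.3)).round(3),s["wrist_force"])
img,d=env.get_image("wrist"); cv2.imwrite("pics/w2.png",img)
E
```

```text
[-0.437 -0.293  2.234  0.172  0.603  2.016] [-0.002  0.006  0.003 -0.002 -0.001  0.005] [0.62476169 0.05179621 0.65578861]
```

View pics/w2.png

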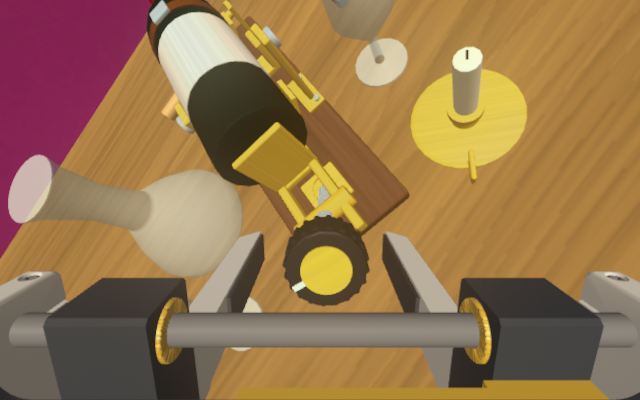

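The knob sits between the pads, centred at about column 327 against 324 for the jaws. I close on it.

Call:
send_rows(
  plan=[0, 0, 0, 0, 0, 0, 0.2, 0, 0, 0, 0, 0, 0, 0.2, 0, 0, 0, 0, 0, 0, 0.2, 0, 0, 0, 0, 0, 0, 0.2, 0, 0, 0, 0, 0, 0, 0.2, 0, 0, 0, 0, 0, 0, 0.2],
  grip_force=30,
)

```text
time: 6.18
eef_pos: [0.4909, -0.1002, 0.1785]
ee_rot: [[0.415, -0.723, 0.552], [-0.802, -0.577, -0.153], [0.43, -0.379, -0.819]]
wrist_force: [-7.3, -1.4, 4.8]
finger_gap: 0.437
grip_force: 30.0
```

Call:
send_rows(
  plan=[0, 0, 0, 0, 0, -0.3, 0.2, 0, 0, 0, 0, 0, -0.6, 0.2, 0, 0, 0, 0, 0, -0.9, 0.2, 0, 0, 0, 0, 0, -1, 0.2, 0, 0, 0, 0, 0, -1, 0.2],
)

```text
time: 6.8
eef_pos: [0.4908, -0.1003, 0.1784]
ee_rot: [[0.711, -0.436, 0.552], [-0.427, -0.891, -0.154], [0.559, -0.126, -0.82]]
wrist_force: [-9.2, -2.9, 5.0]
finger_gap: 0.44
grip_force: 30.0
```

```bash
python3 - <<'E'
from h import *
s=env.read_state(); print(s["joints"].round(3),rel(s["eef_pos"],s["ee_rot"],K+.008*ZT,pose_R(YAW,TILT,1.8)).round(3),s["wrist_force"],s["ft_torque"])
E
```

```text
[-0.439 -0.293  2.235  0.169  0.603  1.516] [ 0.001 -0.006  0.002  0.004  0.     0.008] [-9.16043137 -2.86690862  4.98364898] [-0.58599592  1.13914022 -0.42763397]
```

Call:
send_rows(
  plan=[0, 0, 0, 0, 0, -0.3, 0.2, 0, 0, 0, 0, 0, -0.6, 0.2, 0, 0, 0, 0, 0, -0.9, 0.2, 0, 0, 0, 0, 0, -1, 0.2],
)

```text
time: 7.3
eef_pos: [0.4908, -0.1005, 0.1784]
ee_rot: [[0.833, -0.041, 0.552], [0.054, -0.987, -0.154], [0.551, 0.158, -0.82]]
wrist_force: [-9.6, -4.8, 5.7]
finger_gap: 0.443
grip_force: 30.0
```

Call:
send_rows(
  plan=[0, 0, 0, 0, 0, -0.3, 0.2, 0, 0, 0, 0, 0, -0.6, 0.2, 0, 0, 0, 0, 0, -0.9, 0.2, 0, 0, 0, 0, 0, -1, 0.2],
)

```text
time: 7.8
eef_pos: [0.4908, -0.1007, 0.1785]
ee_rot: [[0.75, 0.363, 0.552], [0.52, -0.84, -0.154], [0.408, 0.403, -0.819]]
wrist_force: [-10.0, -5.2, 4.6]
finger_gap: 0.44
grip_force: 30.0
```

Call:
send_rows(
  plan=[0, 0, 0, 0, 0, -0.3, 0.2, 0, 0, 0, 0, 0, -0.6, 0.2, 0, 0, 0, 0, 0, -0.9, 0.2, 0, 0, 0, 0, 0, -1, 0.2],
)

```text
time: 8.3
eef_pos: [0.4909, -0.1008, 0.1786]
ee_rot: [[0.484, 0.678, 0.552], [0.859, -0.487, -0.155], [0.164, 0.55, -0.819]]
wrist_force: [-8.9, -4.5, 3.9]
finger_gap: 0.441
grip_force: 30.0
```

```bash
cat > m.py <<'E'
from h import *
s=env.read_state(); print(s["joints"].round(3),s["eef_pos"].round(4),s["wrist_force"].round(1))
ux=np.array([np.cos(YAW),np.sin(YAW)])
for c in("top","scene"): bottle(cloud(c,env.get_image(c)[1]),None,K[:2],ux)
E
python3 m.py
```

```text
[-0.44  -0.293  2.235  0.169  0.602  0.014] [ 0.4909 -0.1008  0.1786] [-8.9 -4.5  3.9]
top table plane [-0.0006 -0.0003  0.0005] sd 0.0017
n 2629 y,z,yaw,tilt [0.001  0.1491 0.0007 0.0464] res 0.0009
scene table plane [ 0.0013 -0.0018 -0.002 ] sd 0.0014
n 1934 y,z,yaw,tilt [-0.0022  0.1493  0.0043  0.0489] res 0.0007
```

Call:
send_rows(
  plan=[0, 0, 0, 0, 0, -0.3, 0.2, 0, 0, 0, 0, 0, -0.6, 0.2, 0, 0, 0, 0, 0, -0.9, 0.2, 0, 0, 0, 0, 0, -1, 0.2],
)

```text
time: 8.9
eef_pos: [0.4911, -0.1009, 0.1787]
ee_rot: [[0.1, 0.827, 0.553], [0.988, -0.016, -0.155], [-0.119, 0.562, -0.819]]
wrist_force: [-8.1, -5.2, 4.5]
finger_gap: 0.443
grip_force: 30.0
```

Call:
send_rows(
  plan=[0, 0, 0, 0, 0, -0.3, 0.2, 0, 0, 0, 0, 0, -0.6, 0.2, 0, 0, 0, 0, 0, -0.9, 0.2, 0, 0, 0, 0, 0, -1, 0.2],
)

```text
time: 9.4
eef_pos: [0.4913, -0.1008, 0.1789]
ee_rot: [[-0.309, 0.774, 0.553], [0.875, 0.459, -0.155], [-0.374, 0.436, -0.819]]
wrist_force: [-9.1, -6.0, 3.4]
finger_gap: 0.44
grip_force: 30.0
```

Call:
send_rows(
  plan=[0, 0, 0, 0, 0, -0.3, 0.2, 0, 0, 0, 0, 0, -0.6, 0.2, 0, 0, 0, 0, 0, -0.9, 0.2, 0, 0, 0, 0, 0, -1, 0.2],
)

```text
time: 9.9
eef_pos: [0.4914, -0.1007, 0.179]
ee_rot: [[-0.642, 0.531, 0.553], [0.548, 0.822, -0.154], [-0.537, 0.204, -0.818]]
wrist_force: [-6.3, -6.0, 3.1]
finger_gap: 0.44
grip_force: 30.0
```

Call:
send_rows(
  plan=[0, 0, 0, 0, 0, -0.3, 0.2, 0, 0, 0, 0, 0, -0.6, 0.2, 0, 0, 0, 0, 0, -0.9, 0.2, 0, 0, 0, 0, 0, -1, 0.2, 0, 0, 0, 0, 0, -1, 0.2],
)

```text
time: 10.52
eef_pos: [0.4914, -0.1005, 0.1789]
ee_rot: [[-0.818, 0.159, 0.553], [0.088, 0.984, -0.154], [-0.569, -0.077, -0.819]]
wrist_force: [-5.3, -4.6, 3.6]
finger_gap: 0.442
grip_force: 30.0
```

```bash
python3 m.py
```

```text
[-0.439 -0.293  2.234  0.17   0.602 -1.984] [ 0.4914 -0.1005  0.1789] [-5.3 -4.6  3.6]
top table plane [-0.0005 -0.0003  0.0005] sd 0.0017
n 2596 y,z,yaw,tilt [0.0011 0.147  0.0014 0.0067] res 0.0009
scene table plane [ 0.0014 -0.0018 -0.002 ] sd 0.0014
n 1899 y,z,yaw,tilt [-0.0021  0.1471  0.003   0.008 ] res 0.0007
```

Call:
send_rows(
  plan=[0, 0, 0, 0, 0, -0.3, 0.2, 0, 0, 0, 0, 0, -0.6, 0.2, 0, 0, 0, 0, 0, -0.74, 0.2, 0, 0, 0, 0, 0, -0.74, 0.2],
)

```text
time: 11.12
eef_pos: [0.4914, -0.1003, 0.1788]
ee_rot: [[-0.82, -0.147, 0.553], [-0.274, 0.949, -0.154], [-0.502, -0.278, -0.819]]
wrist_force: [-3.8, -3.7, 2.7]
finger_gap: 0.444
grip_force: 30.0
```

Call:
send_rows(
  plan=[0, 0, 0, 0, 0, 0, 0.75, 0, 0, 0, 0, 0, 0, 0.75, 0, 0, 0, 0, 0, 0, 0.75, 0, 0, 0, 0, 0, 0, 0.75],
)

```text
time: 11.62
eef_pos: [0.4916, -0.0993, 0.1784]
ee_rot: [[-0.82, -0.147, 0.553], [-0.273, 0.95, -0.152], [-0.503, -0.275, -0.819]]
wrist_force: [-0.6, 0.5, 0.7]
finger_gap: 0.748
grip_force: 0.0
```

Call:
send_rows(
  plan=[0, 0, -0.15, 0, 0, 0, 0.75, 0, 0, -0.4, 0, 0, 0, 0.75, 0, 0, -0.7, 0, 0, 0, 0.75, 0, 0, -0.7, 0, 0, 0, 0.75, 0, 0, -0.7, 0, 0, 0, 0.75],
)

```text
time: 12.25
eef_pos: [0.4334, -0.0834, 0.2637]
ee_rot: [[-0.82, -0.147, 0.553], [-0.273, 0.95, -0.152], [-0.503, -0.275, -0.819]]
wrist_force: [0.5, -0.8, -0.1]
finger_gap: 0.749
grip_force: 0.0
```

```bash
python3 m.py; python3 - <<'E'
from h import *
for c in("scene","wrist"): cv2.imwrite(f"pics/{c}9.png",env.get_image(c)[0])
E
```

```text
[-0.48  -0.596  2.228  0.153  0.915 -2.34 ] [ 0.4334 -0.0834  0.2637] [ 0.5 -0.8 -0.1]
top table plane [-0.0005 -0.0003  0.0005] sd 0.0017
n 2585 y,z,yaw,tilt [0.001  0.1466 0.0016 0.0008] res 0.0009
scene table plane [ 0.0014 -0.0018 -0.002 ] sd 0.0014
n 1899 y,z,yaw,tilt [-0.0022  0.1466  0.0035  0.0008] res 0.0006
```

View pics/scene9.png

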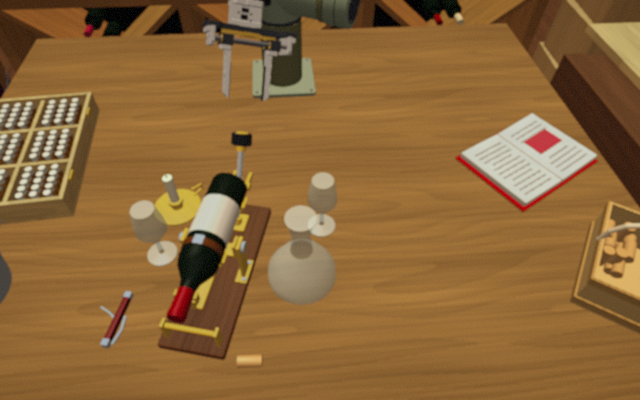

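The gripper is clear of the knob at (241,138), and the decanter, glasses and candlestick show where they were. Both cameras put the bed tilt at about 0.001 rad, so I hand it in.

```bash
python3 -c "
from workcell import env
print(env.finish_job())"
```

```text
the job is handed in; nothing more can be done
None
```

The bed now measures level, at about 0.001 rad of tilt in both cameras; the knob is let go, the gripper is clear, the decanter, glasses and candlestick look unmoved, and the job is handed in (no verdict was returned).

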